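# Tuck the spill lip under the drain cover and hold it down

## Robot

A 7-joint arm with a two-finger parallel gripper is mounted at the origin on the work surface. World frame = base frame: x ahead of the robot, y to its left, z up, the work surface at z = 0. Lengths are in m, angles in rad, forces in N, time in s.
With the tool pointing down it reaches from about 0.425 to 0.95 m from the base axis. Payload 4.7 kg.
Tool frame: the origin (TCP) lies at the very end of the fingers, on their centre line; the grasp point (between the pads) lies 19 mm behind it (r.tcp_to_grasp is the distance from the TCP to the grasp point, in m); y points along the fingers, z is the direction in which the jaws open and shut, and the axes are right-handed (so a half turn about y gives the same grasp; the last joint's range is limited). The gripper opens to 87 mm and grips with 3 to 60 N. Pads are 19 mm wide; open, the fingers measure 117 mm over their backs; the gripper's body (75 mm by 190 mm) begins 51 mm behind the grasp point.
Start: joints at [1.104, 0.469, -0.049, 1.532, 0.024, 1.141, -0.082], TCP at [0.286, -0.611, 0.223] pointing down, gripper open.
Joint ranges: [-2.59, 2.59], [-0.33, 1.99], [-1.39, 1.29], [0.1, 2.45], [-1.04, 4.18], [0.21, 1.99], [-2.66, 2.66]. Speed limits (rad/s): [2.57, 2.57, 3.14, 3.14, 3.14, 3.14, 3.14].

## Interface

Orientations are given as a unit quaternion [x, y, z, w].
In Python, from cell import r gives the robot as it stands.
- The arm moves only by the tool arm_command, never from a script. Its arguments are lists of equal length, an entry for each row: "fingers": the finger opening in mm, from 0 to 87; "translation": the shift along the tool's x, y, z in mm, a list of three; "turn": the turn about the tool's y in degrees. A call has 1 to 20 rows; each row shifts and turns the commanded pose from where the row before left it, along the tool's axes as they then stand; what a row does not reach is not made up. A row lasts 1/12 s, in which the tool goes at most 41.7 mm and 7.16 degrees, less where a joint would pass 70% of its speed; a pose out of reach is approached as far as the arm can. A call with a gripper value outside its range is refused whole. The fingers move at their own pace and stop on an object; "force" is the grip in N (left out, the last holds). Time passes only in rows, so rows that do not move let the fingers close. It gives the time, the measured TCP pose, the force and the opening at its end, in the units of the state.
- r.state(): the state, without advancing time (a new reading comes with each control period).
- r.grab_frame(name): name is "scene" or "top" or "wrist"; returns a dict with "image" (420x560x3 uint8, blue, green, red), "intrinsics" (3x3 intrinsics, pixels), "dist_coeffs" ([k1, k2, p1, p2, k3] as OpenCV has them; the pictures are not rectified), "rvec" (rotation vector, rad) and "tvec" (3), from world to camera coordinates, as OpenCV has them. Camera axes: x right, y down, z forward; pixel columns grow to the right and rows downward; lengths in m; the calibration is good to about 2 mm. A picture is of the moment at which its call begins. There is no depth.
- r.job_done(): hands the job in, once; it reports no verdict.
The state is a dict: "clock": time; "joint_positions": joint angles; "dq": joint speeds; "joint_efforts": joint torques, N m; "tool_pos": TCP position; "orientation": TCP orientation; "wrist_force": force on the tool from outside, world axes, zero at the start; "wrist_torque": the same for the moment, N m; "finger_gap": opening from 0.0 (shut) to 1.0 (fully open).
Only numpy, scipy, OpenCV 4.12 (cv2) and the standard library are available. Lean on these libraries where they do the work, as an engineer would, in place of code of your own. Each camera call takes 0.05 s, during which the arm holds its last target.

## Task

Fit the loose yellow spill-lip strip along the open front of the white sampling station: slide its flat flange under the front edge of the blue drain cover until the strip is fully home and square, its ends level with the sides of the white board, without lifting the cover or disturbing the tube rack that stands on it. Then press the strip firmly flat onto the board for its adhesive, and finish while you are still holding it pressed down: do not let go at the end. Leave the rest of the table as it is.

Things in the scene. Friction and masses are not known exactly. Their poses are not given: they have to be found in the camera images.
- strip: Loose yellow L-shaped strip, 0.2 kg. Origin: underside, below mid-upstand. x: along the flange, the way it is pushed in; y: along the strip; z up. Upstand 10 thick (x -5 to 5), 300 long, 38 high: grip its middle from above. Flange 4 thick, 260 long, from the upstand to x = 65; its last 6 mm (nose) 2.5 thick. Starts flat on the table, upstand up, left or right of the station.
- nose_left (a point): Left front corner of the flange's underside, at (65, 130, 0) mm in the strip's frame.
- nose_right (a point): Right front corner of the flange's underside, at (65, -130, 0) mm in the strip's frame.
- worktop: White board of the station, 310 (x) by 300 (y) by 18 mm, fixed to the table, turned up to 0.3 rad. Origin: centre of its underside, on the table; x points away from its open front edge (at x = -155), z up, top at z = 18. Strip fully home: its origin at (-150, 0, 18) in this frame, axes matching, outer face of the upstand level with the front edge, ends with the board's sides.
- pad_front (a point): Middle of the front face of the pale absorbent pad, at its foot on the board: (-85, 0, 18) mm in the worktop's frame, same axes. The pad is 8 thick, fixed, 268 wide, and stops the flange when fully home.
- lip_left (a point): Top of the front end of the grey left side lip, (-140, 145, 48) mm in the worktop's frame. The lips are fixed, 10 wide (inner faces at y = +-140) and 30 high, and run to the rear; the flange passes between them, the home upstand stands 5 mm before their ends.
- lip_right (a point): The same on the right side lip: (-140, -145, 48) mm in the worktop's frame.
- cover (a joint): Hinge of the blue drain cover at its rear edge (worktop x = 125, z = 26): 0 = flat on the pad, grows as the front edge is lifted (rad; 0.02 lifts the edge about 5 mm). Swings freely, held down only by its weight (0.3 kg) and the rack's.
- cover_edge (a point): Middle of the cover's front edge, on its underside: (-115, 0, 26) mm in the worktop's frame when flat. The cover is 268 wide (y), 5 thick, and laps 30 mm beyond the pad: the slot under it is 8 mm high and 30 mm deep.
- rack: White rack of 24 red-capped tubes, loose, standing on the blue cover, 78 by 192 mm, 114 high, 0.5 kg. Origin: centre of its underside. Its front is at least 95 mm behind the cover's front edge. Must stay put.
- rack_small: Small white rack of 8 red-capped tubes on the table, 56 by 104 mm, 114 high. Origin: centre of its underside. Must stay put.
- dish: Grey kidney dish on the table, 205 by 108 mm, 42 high, light. Origin: the middle of its underside. It lies on the other side of the station from the strip. Must stay put.
- gel: Hand-gel pump bottle on the table, 64 mm in diameter, 183 high. Origin: centre of its underside. Must stay put.

How it is judged:
On the way:
1. the whole nose of the flange is under the cover's front edge, in the slot (x of each of nose_left, nose_right in the frame of worktop above -0.105 m and z of each of nose_left, nose_right in the frame of worktop below 0.024 m), for 0.2 s.
At the end, for the whole second after the job is handed in: Flange corners within 6 mm of the pad, strip within 8 mm of the board's middle, underside at most 2.5 mm off the board, fingers still on it pressing it down with over 5 N in all; cover flat (under 0.01 rad), rack within 10 mm of its place; all at rest (x of each of nose_left, nose_right in the frame of worktop above -0.091 m and y of strip in the frame of worktop between -0.008 and 0.008 m and z of each of strip, nose_left, nose_right in the frame of worktop below 0.0205 m and contact force between strip and worktop above 5 N and contact force between the fingers and strip above 2 N and linear speed of strip below 0.02 m/s and value of joint cover below 0.01 rad and distance of rack from where it was at the start of the episode below 0.01 m); the arm keeps its last pose, push and grip.
It fails at once if the drain cover is lifted (front edge raised by more than about 5 mm) (value of joint cover above 0.02 rad).
It fails at once if the tube rack on the cover is shifted or tipped (distance of rack from where it was at the start of the episode above 0.01 m or angle between rack's own z axis and vertical above 0.1 rad).
It fails at once if the kidney dish, small rack or gel bottle is disturbed (distance of any of dish, rack_small, gel from where it was at the start of the episode above 0.02 m or angle between any of gel, rack_small's own z axis and vertical above 0.2 rad).
It also fails if it takes over 48 s, if anything falls off the work surface, if the arm or the gripper's body presses on something with over 40 N, if the wrist force passes 120 N, or if a joint passes its speed limit or range.

## Working session

There is one attempt and no reset: what is moved stays moved. The work goes in short steps, Python scripts to look and compute and a tool call to move; the robot and the scene stay as the last step left them, time stands still between calls to the robot, and variables do not carry over. Pictures are saved under pics/ and viewed, and the job is handed in when it is done.

Besides the shell and the picture viewer there is one more tool, called after "Request:" by a JSON object that holds its "method" and its "body", one argument or row to a line. arm_command: Moves the arm, as the interface text tells. Its arguments: {"type":"object","properties":{"fingers":{"type":"array","items":{"type":"number"}},"translation":{"type":"array","items":{"type":"array","items":{"type":"number"}}},"turn":{"type":"array","items":{"type":"number"}},"force":{"type":"number"}},"required":["fingers","translation","turn"]}

```bash
mkdir -p pics; ls
cat > h.py <<'E'
import numpy as np,cv2,json
from scipy.spatial.transform import Rotation as R
def save(f,n):
    cv2.imwrite(f'pics/{n}.png',f['image'])
    np.savez(f'pics/{n}.npz',**{k:np.asarray(v) for k,v in f.items()})
def load(n): return dict(np.load(f'pics/{n}.npz'))
def ray(f,px):
    u=cv2.undistortPoints(np.array(px,float).reshape(-1,1,2),f['intrinsics'],f['dist_coeffs']).reshape(-1,2)
    Rm=cv2.Rodrigues(np.asarray(f['rvec'],float))[0];t=np.asarray(f['tvec'],float).reshape(3)
    return -Rm.T@t,(Rm.T@np.c_[u,np.ones(len(u))].T).T
def plane(f,px,z):
    c,d=ray(f,px); return c+d*((z-c[2])/d[:,2])[:,None]
def proj(f,P):
    return cv2.projectPoints(np.array(P,float).reshape(-1,3),np.asarray(f['rvec'],float),np.asarray(f['tvec'],float),f['intrinsics'],f['dist_coeffs'])[0].reshape(-1,2)
E
python3 - <<'E'
from cell import r
from h import *
for n in['scene','top','wrist']: save(r.grab_frame(n),n+'0')
s=r.state();print(s); print(R.from_quat(s['orientation']).as_matrix())
E
```

```text
pics
{'clock': 0.15, 'joint_positions': array([ 1.10411454,  0.46925851, -0.04860851,  1.53339708,  0.02407959,
        1.1409844 , -0.08228756]), 'dq': array([ 0.00032788, -0.00318094, -0.00255194, -0.00294097,  0.00081611,
       -0.00032395,  0.00090258]), 'joint_efforts': array([ 5.17329918e-04, -5.08426809e+01, -8.10467452e-02, -2.36418325e+01,
       -6.14054175e-02,  3.56766803e-02,  9.59155409e-05]), 'tool_pos': array([ 0.28599488, -0.61092718,  0.22174847]), 'orientation': array([-0.15367944,  0.69073449, -0.68972768,  0.15344126]), 'wrist_force': array([ 0.11810534, -0.46129058,  0.06374623]), 'wrist_torque': array([-0.03607509, -0.00788777, -0.01186072]), 'finger_gap': 0.9957441731945568}
[[-9.05676815e-01 -6.38016521e-04  4.23968278e-01]
 [-4.23968757e-01  1.31672108e-03 -9.05675858e-01]
 [ 1.95881925e-05 -9.99998930e-01 -1.46302282e-03]]
```

View pics/scene0.png

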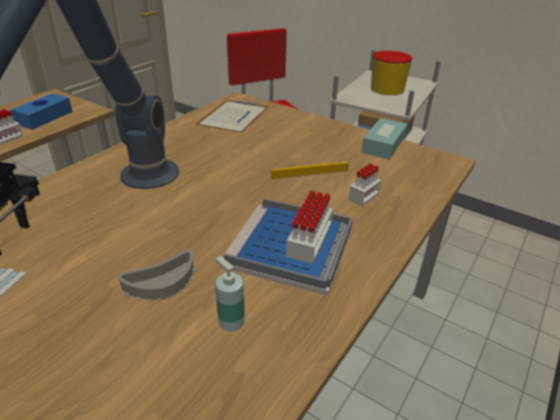

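View pics/top0.png

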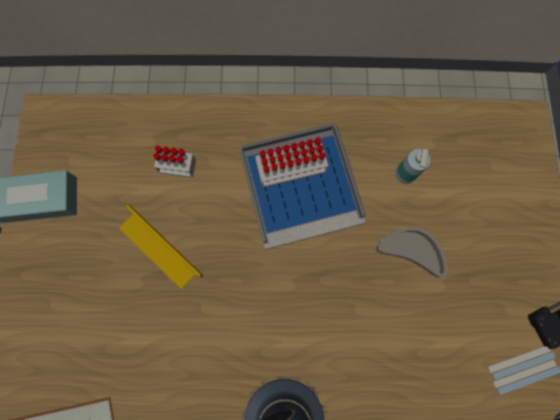

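View pics/wrist0.png

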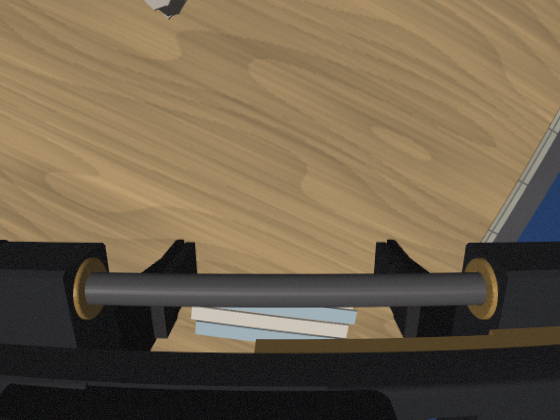

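The top view shows the station at about (303,185) with its open front facing the robot (down in the picture). The strip is on the left, around (160,247), with its flange pointing lower-left. I'll measure the strip and board with colour masks.

Run:
```python
from h import *
f=load('top0');im=f['image']
a=cv2.resize(im[190:310,100:260],None,fx=5,fy=5,interpolation=cv2.INTER_CUBIC)[:600,:800];cv2.imwrite('pics/cs.png',a)
a=cv2.resize(im[110:260,230:380],None,fx=4,fy=4,interpolation=cv2.INTER_CUBIC);cv2.imwrite('pics/cb.png',a)
print('cam',ray(f,[[280,210]])[0])
hsv=cv2.cvtColor(im,cv2.COLOR_BGR2HSV)
m=cv2.inRange(hsv,(18,180,60),(32,255,255));m[:,:100]=0;m[:, 260:]=0
print(cv2.countNonZero(m));c=max(cv2.findContours(m,0,1)[0],key=cv2.contourArea)
print(cv2.minAreaRect(c),cv2.approxPolyDP(c,2,True).reshape(-1,2).tolist())
m=cv2.inRange(hsv,(100,120,60),(125,255,255));m[:,:200]=0;m[:, 400:]=0
c=max(cv2.findContours(m,0,1)[0],key=cv2.contourArea);print(cv2.minAreaRect(c),cv2.approxPolyDP(c,3,True).reshape(-1,2).tolist())
```

```text
cam [0.29564246 0.02234893 1.19469766]
2177
((156.32595825195312, 248.01568603515625), (101.89448547363281, 24.692724227905273), 43.66777801513672) [[126, 206], [132, 215], [120, 229], [181, 288], [195, 274], [201, 275], [129, 205]]
((301.23828125, 182.8780517578125), (77.81292724609375, 91.92378234863281), 75.42578887939453) [[332, 136], [322, 139], [329, 166], [319, 175], [263, 188], [254, 156], [248, 157], [267, 231], [355, 209]]
```

View pics/cs.png

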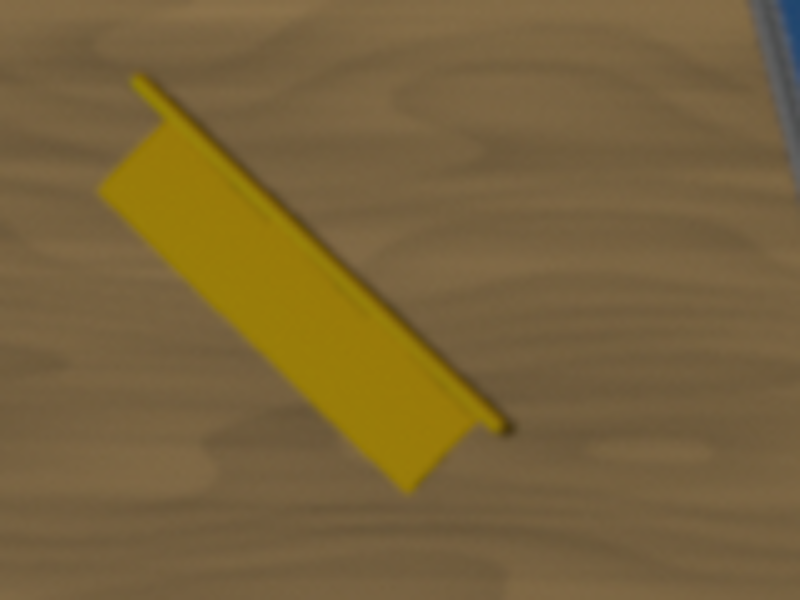

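View pics/cb.png

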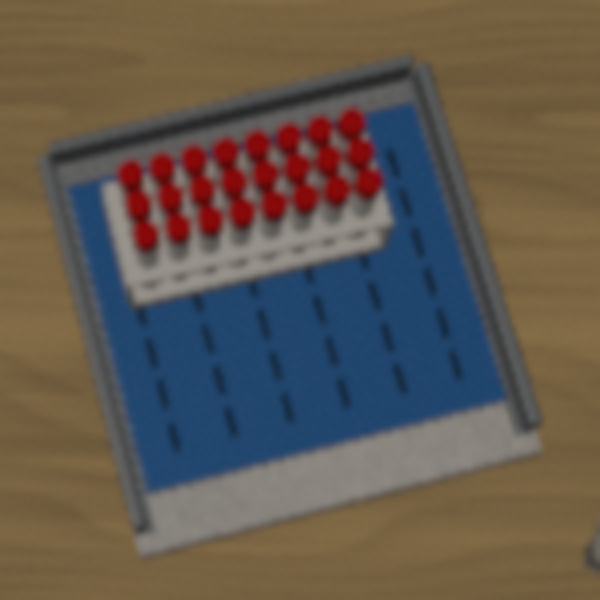

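Run:
```python
from h import *
f=load('top0')
def c5(p): return (np.array(p)+.5)/5-.5+[100,190]
def c4(p): return (np.array(p)+.5)/4-.5+[230,110]
n=plane(f,c5([[98,190],[408,494]]),0.002); u=plane(f,c5([[138,77],[507,431]]),.038)
print('nose',n.round(4).tolist(),'up',u.round(4).tolist())
print(np.linalg.norm(n[1]-n[0]),np.linalg.norm(u[1]-u[0]))
ang=lambda d:np.degrees(np.arctan2(d[1],d[0]))
print('ang',ang(n[1]-n[0]),ang(u[1]-u[0]))
print('upmid',u.mean(0),'nosemid',n.mean(0))
b=plane(f,c4([[140,556],[542,452]]),.018); cv=plane(f,c4([[150,492],[505,402]]),.031)
L=plane(f,c4([[142,530],[532,428]]),.048)
print('front',b.round(4).tolist(),np.linalg.norm(b[1]-b[0]),ang(b[1]-b[0]),'cov',cv.round(4).tolist(),np.linalg.norm(cv[1]-cv[0]),ang(cv[1]-cv[0]))
print('lips',L.round(4).tolist(),np.linalg.norm(L[1]-L[0]),ang(L[1]-L[0]))
for m,o in ((b,-155),(cv,-115),(L,-140)):
  th=np.radians(ang(m[1]-m[0])+90); print(np.degrees(th),m.mean(0)[:2]-o/1000*np.array([np.cos(th),np.sin(th)]))
```

```text
nose [[0.5194, 0.4884, 0.002], [0.3467, 0.2944, 0.002]] up [[0.5791, 0.4574, 0.038], [0.3804, 0.2333, 0.038]]
0.2597185092738838 0.2995011625454574
ang -131.65457337596277 -131.55452519583886
upmid [0.47974531 0.34537167 0.038     ] nosemid [0.43304704 0.39138435 0.002     ]
front [[0.461, 0.0597, 0.018], [0.5399, -0.2293, 0.018]] 0.29963339829887864 -74.73633000941307 cov [[0.505, 0.0531, 0.031], [0.5736, -0.2011, 0.031]] 0.26328412317905264 -74.87689028432919
lips [[0.475, 0.0577, 0.048], [0.5509, -0.2164, 0.048]] 0.2844582343602144 -74.52393144685831
15.263669990586932 [ 0.65001358 -0.04398682]
15.123109715670807 [ 0.6503178  -0.04398365]
15.476068553141687 [ 0.64790313 -0.04197806]
```

Strip origin is about (0.480, 0.345) with its x axis at about 138.4°. The board centre is about (0.650, -0.044) with yaw about 15.2°. I'll lift and move across above the strip at z≈0.26, then turn.

Request:
{"method": "arm_command", "body": {
  "fingers": [87, 87, 87, 87, 87, 87, 87, 87, 87, 87, 87, 87, 87, 87],
  "translation": [
    [0, -20, 0],
    [0, -20, 0],
    [-29, 0, -19.7],
    [-29, 0, -19.7],
    [-29, 0, -19.7],
    [-29, 0, -19.7],
    [-29, 0, -19.7],
    [-29, 0, -19.7],
    [-29, 0, -19.7],
    [-29, 0, -19.7],
    [-29, 0, -19.7],
    [-29, 0, -19.7],
    [-29, 0, -19.7],
    [-29, 0, -19.7]
  ],
  "turn": [0, 0, 0, 0, 0, 0, 0, 0, 0, 0, 0, 0, 0, 0]
}}

```text
clock: 1.32
tool_pos: [0.5015, -0.2481, 0.2625]
orientation: [0.154, -0.69, 0.69, -0.153]
wrist_force: [1.3, -0.8, 0.4]
finger_gap: 1.001
```

Request:
{"method": "arm_command", "body": {
  "fingers": [87, 87, 87, 87, 87, 87, 87, 87, 87, 87, 87, 87, 87, 87, 87, 87, 87, 87],
  "translation": [
    [-14.8, 0, -31.7],
    [-14.8, 0, -31.7],
    [-14.8, 0, -31.7],
    [-14.8, 0, -31.7],
    [-14.8, 0, -31.7],
    [-14.8, 0, -31.7],
    [-14.8, 0, -31.7],
    [-14.8, 0, -31.7],
    [-14.8, 0, -31.7],
    [-14.8, 0, -31.7],
    [-10.7, 0, -28.8],
    [-10.7, 0, -28.8],
    [-10.7, 0, -28.8],
    [-10.7, 0, -28.8],
    [-10.7, 0, -28.8],
    [-10.7, 0, -28.8],
    [-10.7, 0, -28.8],
    [-10.7, 0, -28.8]
  ],
  "turn": [0, 0, 0, 0, 0, 0, 0, 0, 0, 0, 0, 0, 0, 0, 0, 0, 0, 0]
}}

```text
clock: 2.82
tool_pos: [0.4803, 0.3463, 0.2622]
orientation: [0.154, -0.69, 0.69, -0.153]
wrist_force: [0.2, -0.9, -0.2]
finger_gap: 1.001
```

Request:
{"method": "arm_command", "body": {
  "fingers": [87, 87, 87, 87, 87, 87, 87, 87, 87, 87, 87, 87, 87, 87, 87, 87, 87],
  "translation": [
    [0, 0, 0],
    [0, 0, 0],
    [0, 0, 0],
    [0, 0, 0],
    [0, 0, 0],
    [0, 0, 0],
    [0, 0, 0],
    [0, 0, 0],
    [0, 0, 0],
    [0, 0, 0],
    [0, 0, 0],
    [0, 0, 0],
    [0, 0, 0],
    [0, 0, 0],
    [0, 0, 0],
    [0, 0, 0],
    [0, 0, 0]
  ],
  "turn": [-6, -6, -6, -6, -6, -6, -6, -6, -6, -6, -6, -6, -6, -6, -6, -6, -6]
}}

```text
clock: 4.23
tool_pos: [0.4806, 0.3448, 0.2622]
orientation: [0.634, -0.314, 0.313, -0.634]
wrist_force: [0.8, 0.3, -0.2]
finger_gap: 1.0
```

Request:
{"method": "arm_command", "body": {
  "fingers": [87, 87, 87, 87, 87, 87, 87, 87, 87, 87, 87, 87, 87, 87, 87, 87, 87, 87, 87],
  "translation": [
    [0, 0, 0],
    [0, 0, 0],
    [0, 0, 0],
    [0, 0, 0],
    [0, 0, 0],
    [0, 0, 0],
    [0, 0, 0],
    [0, 0, 0],
    [0, 0, 0],
    [0, 0, 0],
    [0, 0, 0],
    [0, 0, 0],
    [0, 0, 0],
    [0, 0, 0],
    [0, 0, 0],
    [0, 0, 0],
    [0, 0, 0],
    [0, 0, 0],
    [0, 0, 0]
  ],
  "turn": [-6, -6, -6, -6, -6, -6, -6, -6, -6, -6, -6, -6, -6, -6, -6, -6, -5.3, 0, 0]
}}

```text
clock: 5.82
tool_pos: [0.4807, 0.3449, 0.2622]
orientation: [0.645, 0.289, -0.289, -0.645]
wrist_force: [-0.5, -0.3, 0.8]
finger_gap: 0.995
```

Run:
```python
from cell import r
from h import *
save(r.grab_frame('wrist'),'wrist1')
s=r.state();M=R.from_quat(s['orientation']).as_matrix();print(s['clock'],s['joint_positions'],s['tool_pos'],np.degrees(np.arctan2(M[1,2],M[0,2])))
f=load('wrist1')
print(proj(f,[[.48,.345,.038]]))
np.savez('pics/st1.npz',p=s['tool_pos'],M=M)
```

```text
5.8667 [ 0.1695115   0.64313615 -1.32353517  1.64272176  0.63581472  1.36589222
  1.16768477] [0.48071582 0.34491181 0.26227155] 138.24268724149587
[[285.4993486  176.51653988]]
```

View pics/wrist1.png

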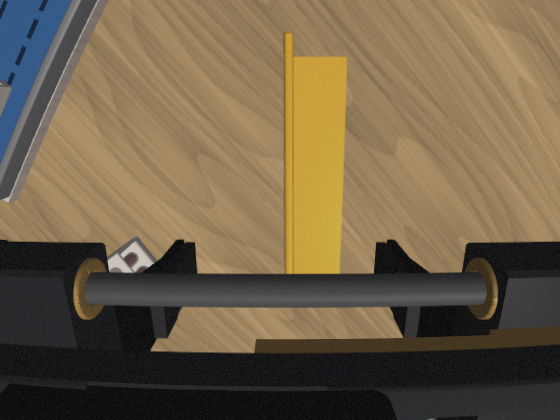

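The wrist picture shows the upstand top along column ~289, with its end at (289,34), and flange nose corner at (346,57). I'll refine from that.

Run:
```python
from h import *
f=load('wrist1');im=f['image'];cv2.imwrite('pics/w1c.png',cv2.resize(im[20:290,250:370],None,fx=2,fy=2))
hsv=cv2.cvtColor(im,cv2.COLOR_BGR2HSV)
for rrow in (40,48,80,120,160,200,240,270):
  m=(hsv[rrow,:,1]>170)&(hsv[rrow,:,0]>17)&(hsv[rrow,:,0]<32); x=np.where(m[260:370])[0]+260
  print(rrow,x.min(),x.max(),im[rrow,280:300,1].tolist())
m=cv2.inRange(hsv,(17,170,60),(32,255,255)); print(np.where(m[:,289])[0].min(),np.where(m[:,320])[0].min())
```

```text
40 284 292 [122, 124, 115, 102, 102, 125, 145, 153, 155, 160, 154, 147, 130, 118, 123, 125, 129, 126, 126, 125]
48 284 292 [131, 133, 127, 107, 105, 131, 145, 151, 155, 156, 156, 151, 129, 117, 121, 116, 120, 122, 121, 123]
80 284 345 [134, 130, 126, 109, 96, 125, 142, 152, 154, 158, 159, 150, 135, 141, 160, 159, 158, 161, 161, 162]
120 284 344 [133, 133, 131, 121, 99, 120, 140, 151, 154, 158, 160, 154, 137, 135, 160, 158, 161, 161, 159, 160]
160 285 342 [141, 133, 132, 120, 104, 122, 140, 152, 154, 160, 164, 158, 138, 133, 160, 160, 160, 162, 161, 161]
200 285 341 [137, 135, 132, 119, 100, 116, 137, 150, 155, 164, 169, 159, 146, 140, 160, 162, 162, 160, 163, 162]
240 285 338 [124, 127, 125, 120, 107, 111, 136, 151, 160, 169, 173, 164, 144, 141, 160, 160, 162, 162, 163, 160]
270 285 338 [136, 135, 135, 136, 122, 107, 131, 148, 159, 169, 172, 168, 145, 141, 161, 164, 159, 160, 160, 162]
32 57
```

Run:
```python
from h import *
f=load('wrist1')
# top edge centre: between ~285 and 292.3
t=plane(f,[[288.3,33],[288.7,120],[289,200],[289.3,270]],.038)
n=plane(f,[[346.3,57.5],[345,110],[342.5,180],[340,230],[338.5,270]],.003)
ang=lambda d:np.degrees(np.arctan2(d[1],d[0]))
print(t,ang(t[-1]-t[0]),ang(n[-1]-n[0]),n[0],n[-1])
y=(t[-1]-t[0])/np.linalg.norm(t[-1]-t[0]); print('dir',y)
for s in (1,-1): print('origin est',t[0]+s*.15*y)
x=np.array([y[1],-y[0]]); print('nose dist',(n-t[0])[:,:2]@x, 'corner along', (n[0]-t[0])@y)
```

```text
[[0.38071095 0.23813954 0.038     ]
 [0.43756293 0.30254647 0.038     ]
 [0.49459069 0.36710363 0.038     ]
 [0.5501091  0.4300673  0.038     ]] 48.56792044355485 48.264644420625146 [0.34502778 0.29481208 0.003     ] [0.51412721 0.48436949 0.003     ]
dir [0.66173174 0.74974069 0.        ]
origin est [0.47997071 0.35060065 0.038     ]
origin est [0.28145119 0.12567844 0.038     ]
nose dist [-0.06425514 -0.06428166 -0.0638358  -0.06289908 -0.06291058] corner along 0.01887702211704834
```

Request:
{"method": "arm_command", "body": {
  "fingers": [87, 70, 50, 50, 50, 50, 50, 50, 50, 50, 50, 50],
  "translation": [
    [2, 0, 2.5],
    [0, 25, 0],
    [0, 25, 0],
    [0, 25, 0],
    [0, 25, 0],
    [0, 25, 0],
    [0, 25, 0],
    [0, 25, 0],
    [0, 25, 0],
    [0, 20, 0],
    [0, 10, 0],
    [0, 0, 0]
  ],
  "turn": [0, 0, 0, 0, 0, 0, 0, 0, 0, 0, 0, 0]
}}

```text
clock: 6.87
tool_pos: [0.4793, 0.3473, 0.0304]
orientation: [0.646, 0.288, -0.291, -0.645]
wrist_force: [0.0, -0.0, 0.5]
finger_gap: 0.576
```

Run:
```python
from cell import r
from h import *
save(r.grab_frame('wrist'),'wrist2')
s=r.state();print(s['clock'],s['joint_positions'].round(3),s['tool_pos'])
```

```text
6.9167 [ 0.035  0.864 -1.093  1.848  0.906  1.031  0.972] [0.47983264 0.34824493 0.0321287 ]
```

View pics/wrist2.png

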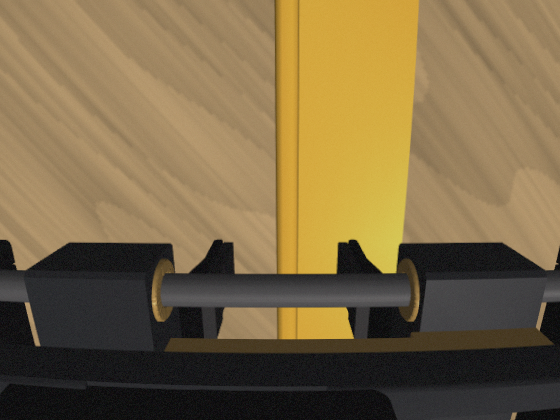

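The wrist view shows the upstand at column ~287, midway between the fingers at 234 and 338. I'll go down and grip.

Request:
{"method": "arm_command", "body": {
  "fingers": [50, 50, 50, 50, 5, 0, 0, 0, 0, 0, 0, 0, 0],
  "translation": [
    [0, 10, 0],
    [0, 7, 0],
    [0, 5, 0],
    [0, 0, 0],
    [0, 0, 0],
    [0, 0, 0],
    [0, 0, 0],
    [0, 0, 0],
    [0, 0, 0],
    [0, 0, 0],
    [0, 0, 0],
    [0, 0, 0],
    [0, 0, 0]
  ],
  "turn": [0, 0, 0, 0, 0, 0, 0, 0, 0, 0, 0, 0, 0],
  "force": 50
}}

```text
clock: 8.0
tool_pos: [0.4801, 0.3483, 0.0106]
orientation: [-0.645, -0.29, 0.29, 0.645]
wrist_force: [-0.4, -0.3, 0.2]
finger_gap: 0.108
```

Request:
{"method": "arm_command", "body": {
  "fingers": [0, 0, 0, 0, 0, 0, 0, 0, 0, 0],
  "translation": [
    [0, -5, 0],
    [0, -15, 0],
    [0, -20, 0],
    [0, -20, 0],
    [0, -20, 0],
    [0, -20, 0],
    [0, -20, 0],
    [0, -20, 0],
    [0, -10, 0],
    [0, 0, 0]
  ],
  "turn": [0, 0, 0, 0, 0, 0, 0, 0, 0, 0]
}}

```text
clock: 8.83
tool_pos: [0.4807, 0.3496, 0.1637]
orientation: [-0.645, -0.291, 0.288, 0.645]
wrist_force: [0.2, 1.1, -2.0]
finger_gap: 0.113
```

Request:
{"method": "arm_command", "body": {
  "fingers": [0, 0, 0, 0, 0, 0, 0, 0, 0, 0, 0, 0, 0, 0, 0, 0, 0, 0, 0, 0],
  "translation": [
    [0, 0, 0],
    [0, 0, 0],
    [0, 0, 0],
    [0, 0, 0],
    [0, 0, 0],
    [0, 0, 0],
    [0, 0, 0],
    [0, 0, 0],
    [0, 0, 0],
    [0, 0, 0],
    [0, 0, 0],
    [0, 0, 0],
    [0, 0, 0],
    [0, 0, 0],
    [0, 0, 0],
    [0, 0, 0],
    [0, 0, 0],
    [0, 0, 0],
    [0, 0, 0],
    [0, 0, 0]
  ],
  "turn": [3, 5, 6, 6, 6, 6, 6, 6, 6, 6, 6, 6, 6, 6, 6, 6, 6, 6, 6, 6]
}}

```text
clock: 10.5
tool_pos: [0.4794, 0.3476, 0.1593]
orientation: [0.587, -0.395, 0.395, -0.586]
wrist_force: [0.0, 0.1, -2.0]
finger_gap: 0.109
```

Request:
{"method": "arm_command", "body": {
  "fingers": [0, 0, 0, 0],
  "translation": [
    [0, 0, 0],
    [0, 0, 0],
    [0, 0, 0],
    [0, 0, 0]
  ],
  "turn": [5, 2.4, 0, 0]
}}

```text
clock: 10.83
tool_pos: [0.4795, 0.3479, 0.1597]
orientation: [0.562, -0.43, 0.43, -0.561]
wrist_force: [0.3, -0.2, -0.6]
finger_gap: 0.114
```

```bash
cat > st.py <<'E'
from cell import r
from h import *
def st(goal=None,yaw=None):
    s=r.state();M=R.from_quat(s['orientation']).as_matrix()
    print(s['clock'],s['joint_positions'].round(3),s['tool_pos'].round(4),'yaw',np.degrees(np.arctan2(M[1,2],M[0,2])).round(2),'ydown',M[:,1].round(4),'F',s['wrist_force'].round(1),'T',s['wrist_torque'].round(2))
    if goal is not None: print('tool shift mm',(M.T@(np.array(goal)-s['tool_pos'])*1000).round(1))
    return s,M
E
python3 - <<'E'
from st import *
st([.457,-.0964,.16])
save(r.grab_frame('top'),'top2');save(r.grab_frame('wrist'),'wrist3')
E
```

```text
10.8333 [-0.157  0.501 -0.736  1.771  0.388  1.022 -0.776] [0.4795 0.3479 0.1597] yaw 15.08 ydown [-0.0012 -0.0012 -1.    ] F [ 0.3 -0.2 -0.6] T [ 0.01 -0.13 -0.05]
tool shift mm [ 4.231e+02  3.000e-01 -1.373e+02]
```

View pics/top2.png

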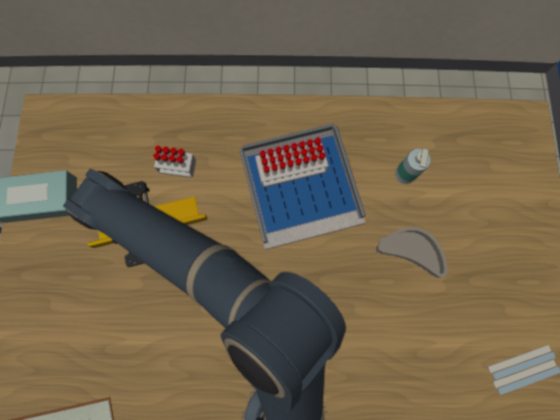

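View pics/wrist3.png

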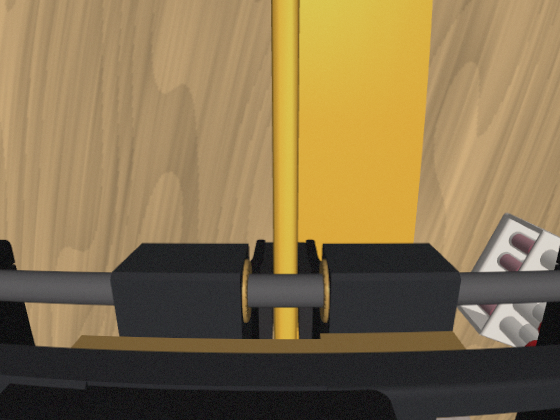

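The strip is held squarely. In the top view its upstand ends are at about (90,244) and (206,216). I'll work out its offset along the grip from those.

Run:
```python
from h import *
f=load('top2');im=f['image']
cv2.imwrite('pics/t2c.png',cv2.resize(im[180:280,70:230],None,fx=5,fy=5,interpolation=cv2.INTER_CUBIC))
```

```text
(no output)
```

View pics/t2c.png

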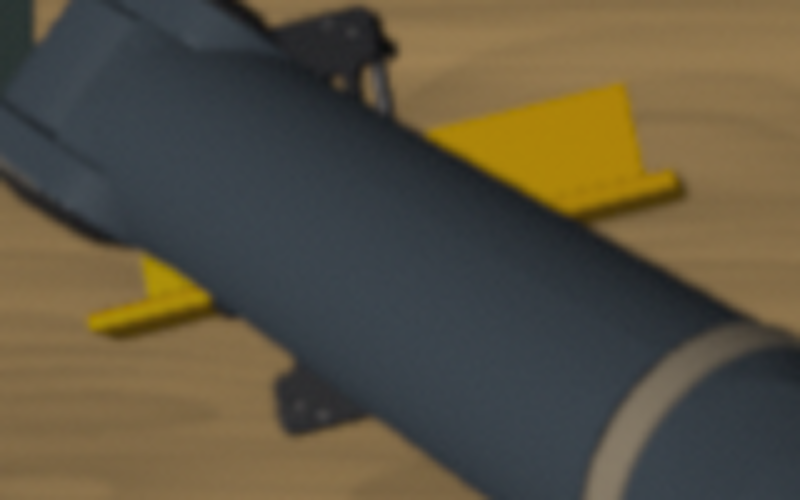

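Run:
```python
from h import *
f=load('top2')
q=(np.array([[90,323],[680,180]],float)+.5)/5-.5+[70,180]
P=plane(f,q,.187);d=P[1]-P[0];print(P,np.linalg.norm(d),np.degrees(np.arctan2(d[1],d[0]))+90)
y=-d/np.linalg.norm(d); e=P.mean(0)-[.4795,.3479,.187]; print(P.mean(0),'offset along strip y',e@y)
g=(np.array([[98,190]]))
# flange right nose corner
q=(np.array([[624,85]],float)+.5)/5-.5+[70,180]; print(plane(f,q,.153))
th=np.radians(15.08);print('pred',.4795+.065*np.cos(th)+.130*np.sin(th),.3479+.065*np.sin(th)-.130*np.cos(th))
```

```text
[[0.44191716 0.49145884 0.187     ]
 [0.51782028 0.20236806 0.187     ]] 0.2988892136804437 14.711417632708859
[0.47986872 0.34691345 0.187     ] offset along strip y -0.0010478436367706474
[[0.57539874 0.24016572 0.153     ]]
pred 0.5760834001465251 0.23928763046440707
```

Request:
{"method": "arm_command", "body": {
  "fingers": [0, 0, 0, 0, 0, 0, 0, 0, 0, 0, 0, 0, 0, 0, 0, 0],
  "translation": [
    [20.2, 0, -6.8],
    [30.2, 0, -9.8],
    [30.2, 0, -9.8],
    [30.2, 0, -9.8],
    [30.2, 0, -9.8],
    [30.2, 0, -9.8],
    [30.2, 0, -9.8],
    [30.2, 0, -9.8],
    [30.2, 0, -9.8],
    [30.2, 0, -9.8],
    [30.2, 0, -9.8],
    [30.2, 0, -9.8],
    [30.2, 0, -9.8],
    [30.2, 0, -9.8],
    [10, 0, -3],
    [0, 0, 0]
  ],
  "turn": [0, 0, 0, 0, 0, 0, 0, 0, 0, 0, 0, 0, 0, 0, 0, 0]
}}

```text
clock: 12.27
tool_pos: [0.4564, -0.0991, 0.1602]
orientation: [0.56, -0.432, 0.432, -0.559]
wrist_force: [0.2, 0.6, -2.4]
finger_gap: 0.112
```

Request:
{"method": "arm_command", "body": {
  "fingers": [0, 0, 0, 0, 0, 0, 0],
  "translation": [
    [0, 20, 0],
    [0, 30, 0],
    [0, 30, 0],
    [0, 20, 0],
    [0, 10, 0],
    [0, 0, 0],
    [0, 0, 0]
  ],
  "turn": [0, 0, 0, 0, 0, 0, 0]
}}

```text
clock: 12.85
tool_pos: [0.4575, -0.0944, 0.0509]
orientation: [-0.561, 0.43, -0.43, 0.562]
wrist_force: [-0.4, -0.1, -1.2]
finger_gap: 0.114
```

Run:
```python
from st import *
st([.457,-.0964,.0305])
for n in('scene','top','wrist'):save(r.grab_frame(n),n+'4')
im=load('scene4')['image'];cv2.imwrite('pics/s4c.png',cv2.resize(im[150:310,190:390],None,fx=3.7,fy=3.7,interpolation=cv2.INTER_CUBIC))
im=load('top4')['image'];cv2.imwrite('pics/t4c.png',cv2.resize(im[110:290,220:420],None,fx=3.3,fy=3.3,interpolation=cv2.INTER_CUBIC))
```

```text
12.85 [ 0.599  0.445 -0.593  2.144  0.402  0.66  -0.008] [ 0.4575 -0.0944  0.0509] yaw 15.1 ydown [ 5.e-04  8.e-04 -1.e+00] F [-0.4 -0.1 -1.2] T [ 0.05 -0.12 -0.  ]
tool shift mm [ 1.8 20.4 -1. ]
```

View pics/s4c.png

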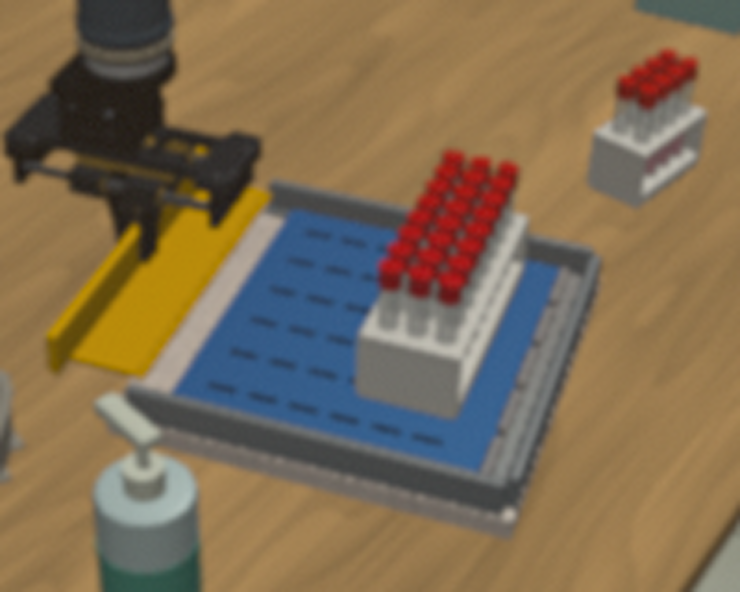

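View pics/t4c.png

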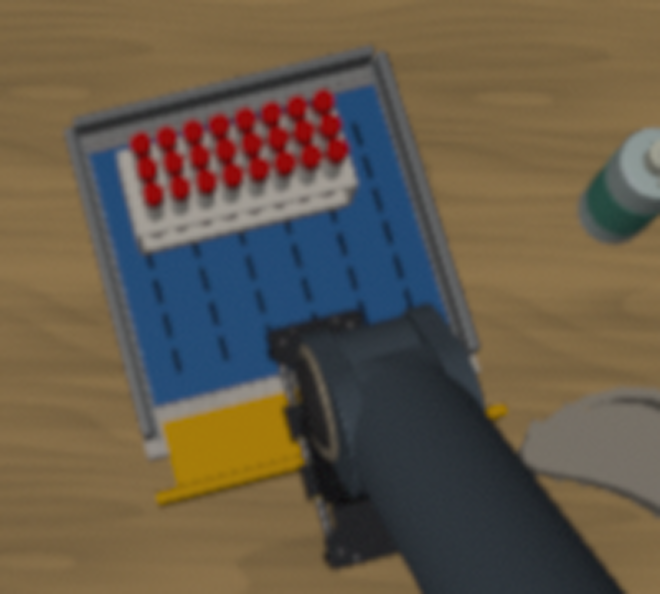

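View pics/wrist4.png

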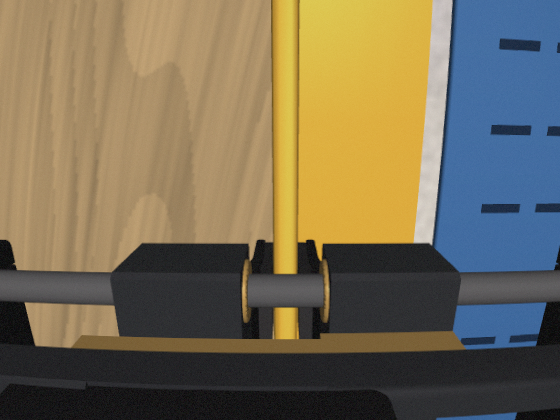

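Everything is well aligned. In the wrist view the nose edge runs from (431,0) to (415,240) and the cover edge from (451,0) to (437,240). I'll check the angle from the two edges.

Run:
```python
from h import *
f=load('wrist4');im=f['image'];hsv=cv2.cvtColor(im,cv2.COLOR_BGR2HSV)
rows=np.arange(5,235,5);n=[];c=[];ul=[]
for v in rows:
  y=np.where((hsv[v,:,0]>15)&(hsv[v,:,0]<33)&(hsv[v,:,1]>170))[0];y=y[(y>290)&(y<445)]
  b=np.where((hsv[v,:,0]>100)&(hsv[v,:,0]<125)&(hsv[v,:,1]>110))[0];b=b[b>400]
  n.append([y.max()+.5,v]);c.append([b.min()-.5,v])
n=plane(f,n,.0425);c=plane(f,c,.031)
def fit(p):
  l=cv2.fitLine(p[:,:2].astype(np.float32),cv2.DIST_HUBER,0,.001,.001).ravel();a=np.degrees(np.arctan2(l[1],l[0]));return a%180-90,l
for p in(n,c):print(fit(p))
th=np.radians(15.15);X=np.array([np.cos(th),np.sin(th)])
print('n-> dist from tcp',((n[:,:2]-[.4575,-.0944])@X)[[0,-1]],'cover',((c[:,:2]-[.4575,-.0944])@X)[[0,-1]])
```

```text
(np.float32(15.086227), array([ 0.26027238, -0.9655352 ,  0.503699  , -0.0132088 ], dtype=float32))
(np.float32(15.452263), array([ 0.2664354 , -0.96385276,  0.520481  , -0.01643828], dtype=float32))
n-> dist from tcp [0.06603824 0.06568457] cover [0.0808111  0.08177214]
```

Request:
{"method": "arm_command", "body": {
  "fingers": [0, 0, 0, 0, 0, 0, 0],
  "translation": [
    [0.5, 6, 0],
    [0, 6, 0],
    [0, 5, 0],
    [0, 3, 0],
    [0, 0, 0],
    [0, 0, 0],
    [0, 0, 0]
  ],
  "turn": [-0.2, 0, 0, 0, 0, 0, 0]
}}

```text
clock: 13.58
tool_pos: [0.4571, -0.0961, 0.0305]
orientation: [-0.562, 0.43, -0.43, 0.562]
wrist_force: [-0.7, -0.8, -0.9]
finger_gap: 0.114
```

Run:
```python
from st import *
st()
for n in('scene','wrist'):save(r.grab_frame(n),n+'5')
im=load('scene5')['image'];cv2.imwrite('pics/s5c.png',cv2.resize(im[190:270,195:285],None,fx=7,fy=7,interpolation=cv2.INTER_CUBIC))
st()
```

```text
13.5833 [ 0.576  0.479 -0.565  2.157  0.44   0.618 -0.037] [ 0.4571 -0.0961  0.0305] yaw 15.19 ydown [ 1.e-04  1.e-04 -1.e+00] F [-0.7 -0.8 -0.9] T [-0.01 -0.18  0.04]
13.6833 [ 0.576  0.479 -0.565  2.156  0.44   0.618 -0.037] [ 0.4573 -0.0961  0.0307] yaw 15.19 ydown [ 5.e-04 -1.e-04 -1.e+00] F [-0.9 -0.1 -1.7] T [ 0.   -0.1  -0.01]
```

View pics/s5c.png

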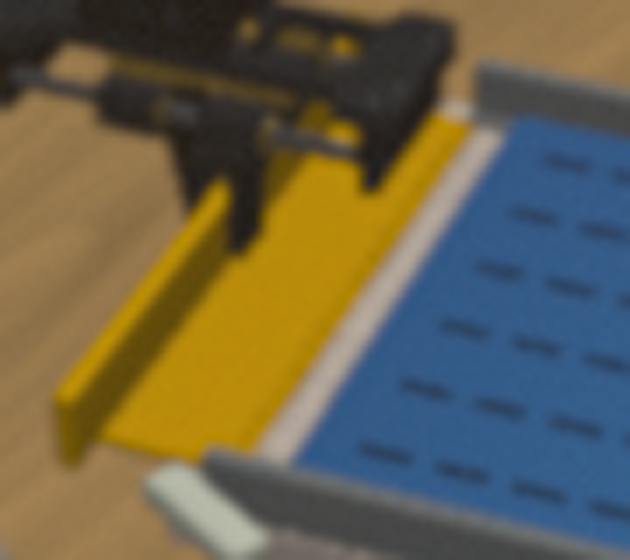

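Request:
{"method": "arm_command", "body": {
  "fingers": [0, 0, 0],
  "translation": [
    [0, 1, 0],
    [0, 0, 0],
    [0, 0, 0]
  ],
  "turn": [0, 0, 0]
}}

```text
clock: 13.93
tool_pos: [0.457, -0.0961, 0.0296]
orientation: [0.562, -0.43, 0.43, -0.562]
wrist_force: [0.4, 0.0, -1.9]
finger_gap: 0.111
```

Request:
{"method": "arm_command", "body": {
  "fingers": [0, 0, 0],
  "translation": [
    [0, 1, 0],
    [0, 0, 0],
    [0, 0, 0]
  ],
  "turn": [0, 0, 0]
}}

```text
clock: 14.18
tool_pos: [0.4572, -0.0961, 0.0286]
orientation: [-0.562, 0.429, -0.43, 0.562]
wrist_force: [0.2, -0.0, -1.4]
finger_gap: 0.11
```

Still no contact at about board height. I'll raise slightly and slide in.

Request:
{"method": "arm_command", "body": {
  "fingers": [0, 0, 0, 0, 0, 0, 0, 0],
  "translation": [
    [0, -0.7, 0],
    [0, 0, 4],
    [0, 0, 5],
    [0, 0, 5],
    [0, 0, 5],
    [0, 0, 3],
    [0, 0, 0],
    [0, 0, 0]
  ],
  "turn": [0, 0, 0, 0, 0, 0, 0, 0]
}}

```text
clock: 14.85
tool_pos: [0.4783, -0.0902, 0.0291]
orientation: [0.562, -0.43, 0.429, -0.562]
wrist_force: [-0.5, -0.1, -1.7]
finger_gap: 0.107
```

Run:
```python
from st import *
st([.650-.150*np.cos(np.radians(15.2)),-.044-.150*np.sin(np.radians(15.2)),.0285])
for n in('scene','wrist'):save(r.grab_frame(n),n+'6')
im=load('scene6')['image'];cv2.imwrite('pics/s6c.png',cv2.resize(im[190:270,195:285],None,fx=7,fy=7,interpolation=cv2.INTER_CUBIC))
```

```text
14.85 [ 0.548  0.505 -0.559  2.114  0.444  0.638 -0.053] [ 0.4783 -0.0902  0.0291] yaw 15.2 ydown [-2.e-04  1.e-04 -1.e+00] F [-0.5 -0.1 -1.7] T [-0.03 -0.01  0.04]
tool shift mm [ 0.4  0.6 27.8]
```

View pics/s6c.png

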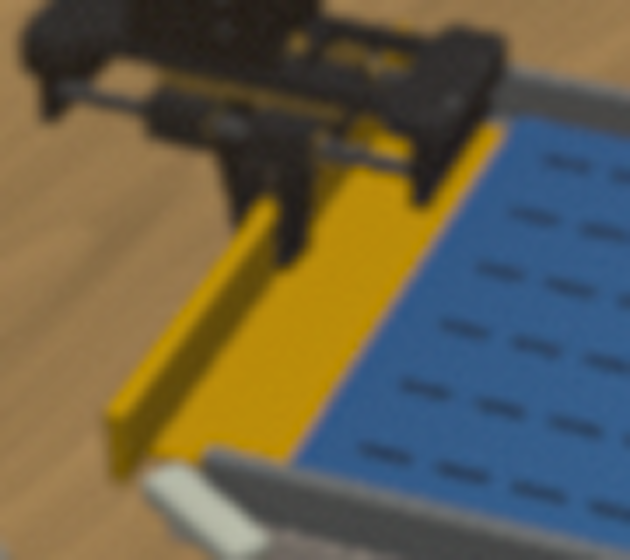

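View pics/wrist6.png

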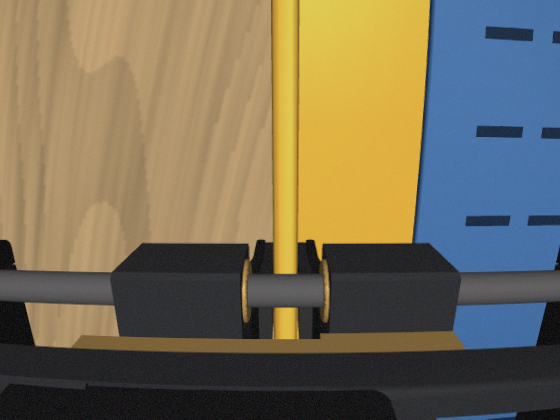

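The nose has reached the cover edge, parallel to it, with no contact forces. I'll continue a little further and check.

Request:
{"method": "arm_command", "body": {
  "fingers": [0, 0, 0, 0, 0],
  "translation": [
    [0, 0, 3],
    [0, 0, 3],
    [0, 0, 3],
    [0, 0, 0],
    [0, 0, 0]
  ],
  "turn": [0, 0, 0, 0, 0]
}}

```text
clock: 15.37
tool_pos: [0.4872, -0.0879, 0.0293]
orientation: [-0.562, 0.429, -0.43, 0.562]
wrist_force: [-0.5, 0.2, -1.2]
finger_gap: 0.113
```

Run:
```python
from st import *
st([.650-.150*np.cos(np.radians(15.2)),-.044-.150*np.sin(np.radians(15.2)),.0285])
for n in('scene','wrist'):save(r.grab_frame(n),n+'7')
im=load('scene7')['image'];cv2.imwrite('pics/s7c.png',cv2.resize(im[190:270,195:285],None,fx=7,fy=7,interpolation=cv2.INTER_CUBIC))
```

```text
15.3667 [ 0.537  0.514 -0.557  2.095  0.445  0.648 -0.058] [ 0.4872 -0.0879  0.0293] yaw 15.19 ydown [ 3.e-04  0.e+00 -1.e+00] F [-0.5  0.2 -1.2] T [-0.   -0.13  0.01]
tool shift mm [ 0.3  0.8 18.6]
```

View pics/s7c.png

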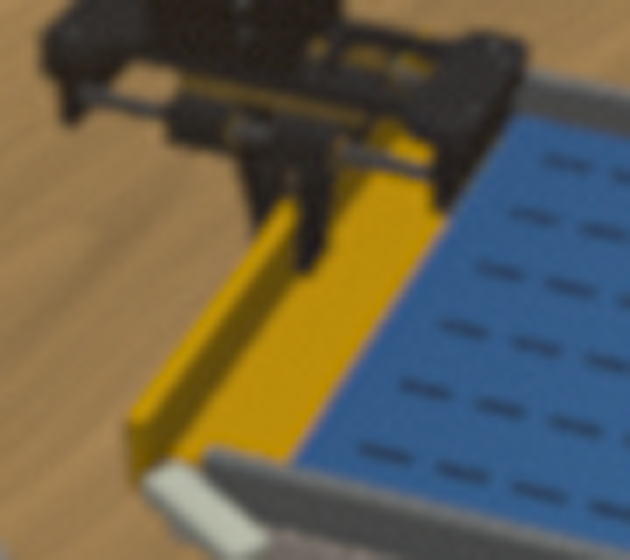

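View pics/wrist7.png

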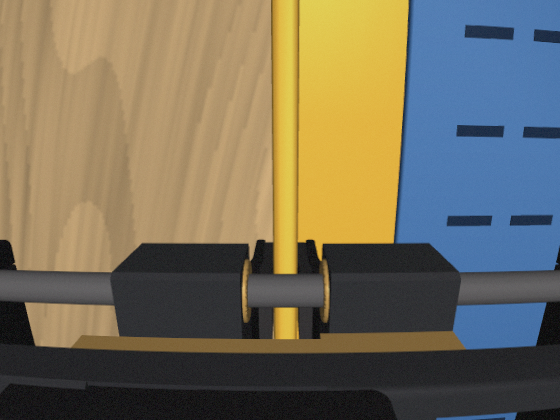

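The flange is under the cover, which stays flat. I'll advance, then creep to the pad.

Request:
{"method": "arm_command", "body": {
  "fingers": [0, 0, 0, 0, 0, 0],
  "translation": [
    [0, 0, 4],
    [0, 0, 4],
    [0, 0, 3],
    [0, 0, 2],
    [0, 0, 0],
    [0, 0, 0]
  ],
  "turn": [0, 0, 0, 0, 0, 0]
}}

```text
clock: 15.97
tool_pos: [0.4996, -0.0845, 0.0292]
orientation: [0.562, -0.43, 0.429, -0.562]
wrist_force: [-0.0, 0.4, -1.2]
finger_gap: 0.11
```

Request:
{"method": "arm_command", "body": {
  "fingers": [0, 0, 0, 0],
  "translation": [
    [0, 0, 1],
    [0, 0, 1],
    [0, 0, 0],
    [0, 0, 0]
  ],
  "turn": [0, 0, 0, 0]
}}

```text
clock: 16.3
tool_pos: [0.5014, -0.0841, 0.0293]
orientation: [0.562, -0.43, 0.43, -0.562]
wrist_force: [0.5, -0.1, -2.7]
finger_gap: 0.108
```

Request:
{"method": "arm_command", "body": {
  "fingers": [0, 0, 0, 0],
  "translation": [
    [0, 0, 1],
    [0, 0, 1],
    [0, 0, 0],
    [0, 0, 0]
  ],
  "turn": [0, 0, 0, 0]
}}

```text
clock: 16.63
tool_pos: [0.5035, -0.0835, 0.0293]
orientation: [-0.562, 0.43, -0.43, 0.562]
wrist_force: [0.2, -0.2, -1.3]
finger_gap: 0.112
```

Run:
```python
from st import *
st([.650-.150*np.cos(np.radians(15.2)),-.044-.150*np.sin(np.radians(15.2)),.0285])
for n in('scene','wrist'):save(r.grab_frame(n),n+'8')
im=load('scene8')['image'];cv2.imwrite('pics/s8c.png',cv2.resize(im[190:270,195:285],None,fx=7,fy=7,interpolation=cv2.INTER_CUBIC))
```

```text
16.6333 [ 0.518  0.532 -0.554  2.061  0.447  0.666 -0.067] [ 0.5035 -0.0835  0.0293] yaw 15.18 ydown [ 1.e-04 -0.e+00 -1.e+00] F [ 0.2 -0.2 -1.3] T [-0.05 -0.05 -0.02]
tool shift mm [0.3 0.8 1.8]
```

View pics/s8c.png

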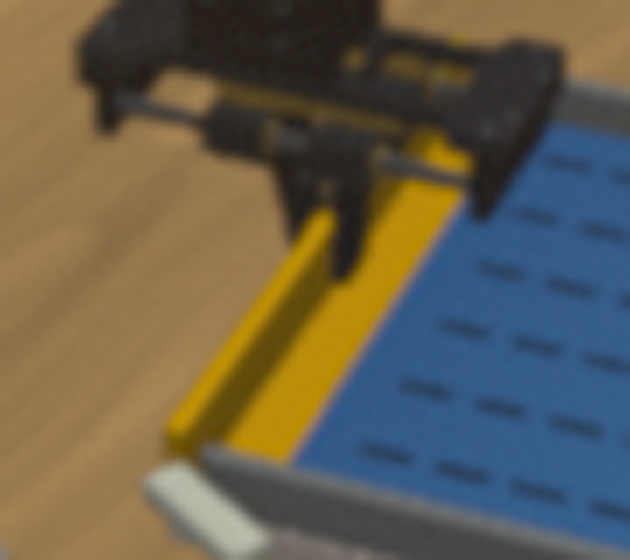

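View pics/wrist8.png

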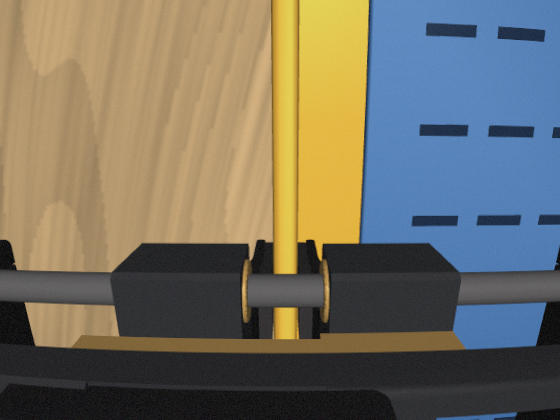

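Still no pad contact, so I'll creep on in 1 mm steps.

Request:
{"method": "arm_command", "body": {
  "fingers": [0, 0, 0, 0],
  "translation": [
    [0, 0, 1],
    [0, 0, 1],
    [0, 0, 0],
    [0, 0, 0]
  ],
  "turn": [0, 0, 0, 0]
}}

```text
clock: 17.07
tool_pos: [0.5041, -0.0835, 0.0289]
orientation: [0.562, -0.43, 0.429, -0.561]
wrist_force: [-3.2, -1.7, 0.5]
finger_gap: 0.112
```

Request:
{"method": "arm_command", "body": {
  "fingers": [0, 0, 0, 0],
  "translation": [
    [0, 0, 1],
    [0, 0, 0],
    [0, 0, 0],
    [0, 0, 0]
  ],
  "turn": [0, 0, 0, 0]
}}

```text
clock: 17.4
tool_pos: [0.5041, -0.0835, 0.0288]
orientation: [0.563, -0.431, 0.429, -0.56]
wrist_force: [-6.0, -2.1, 1.9]
finger_gap: 0.105
```

It has contacted the pad, about 6 N back-force, at the expected home position. Now I'll press down in steps.

Request:
{"method": "arm_command", "body": {
  "fingers": [0, 0, 0, 0, 0],
  "translation": [
    [0, 1, 0],
    [0, 1, 0],
    [0, 1, 0],
    [0, 0, 0],
    [0, 0, 0]
  ],
  "turn": [0, 0, 0, 0, 0]
}}

```text
clock: 17.82
tool_pos: [0.504, -0.0836, 0.0285]
orientation: [0.564, -0.43, 0.429, -0.559]
wrist_force: [-14.6, -2.9, 27.3]
finger_gap: 0.112
```

Run:
```python
from st import *
st([.650-.150*np.cos(np.radians(15.2)),-.044-.150*np.sin(np.radians(15.2)),.0285])
for n in('scene','wrist','top'):save(r.grab_frame(n),n+'9')
im=load('scene9')['image'];cv2.imwrite('pics/s9c.png',cv2.resize(im[190:290,195:355],None,fx=5,fy=5,interpolation=cv2.INTER_CUBIC))
im=load('top9')['image'];cv2.imwrite('pics/t9c.png',cv2.resize(im[110:260,230:380],None,fx=4,fy=4,interpolation=cv2.INTER_CUBIC))
st()
```

```text
17.8167 [ 0.512  0.535 -0.551  2.057  0.45   0.672 -0.072] [ 0.504  -0.0836  0.0285] yaw 15.16 ydown [-0.0049 -0.004  -1.    ] F [-14.6  -2.9  27.3] T [-0.26  2.86  0.18]
tool shift mm [ 0.1 -0.   1.2]
17.9667 [ 0.513  0.535 -0.551  2.057  0.45   0.672 -0.072] [ 0.504  -0.0835  0.0285] yaw 15.16 ydown [-0.0049 -0.0039 -1.    ] F [-13.6  -1.8  27.4] T [-0.32  2.78  0.2 ]
```

View pics/s9c.png

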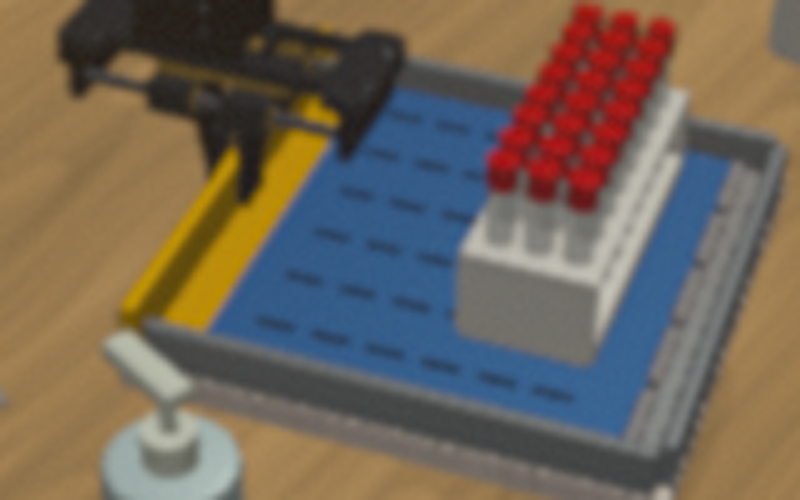

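View pics/t9c.png

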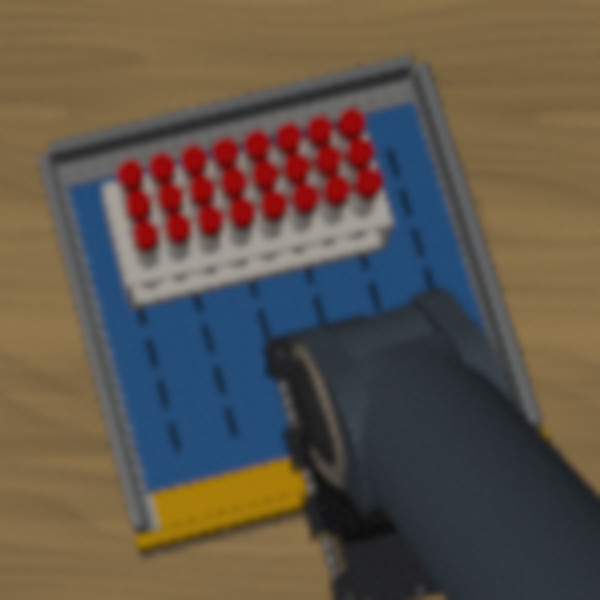

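View pics/wrist9.png

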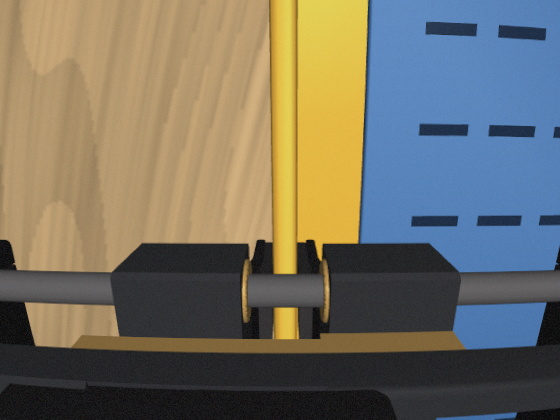

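In the top view the strip's left end, around (140,548), matches the board's corner seen earlier at (140,556). The rack caps sit at the same pixels as before. The cover is flat, and the arm is pressing down with about 27 N and forward with about 14 N. I'll do one last numeric check from the wrist view and then hand in.

Run:
```python
from st import *
f=load('wrist9');hsv=cv2.cvtColor(f['image'],cv2.COLOR_BGR2HSV)
c=[]
for v in range(5,235,5):
  b=np.where((hsv[v,:,0]>100)&(hsv[v,:,0]<125)&(hsv[v,:,1]>110))[0];b=b[b>310];c.append([b.min()-.5,v])
c=plane(f,c,.031);th=np.radians(15.2);X=np.array([np.cos(th),np.sin(th)])
print('tcp->cover edge (35 at home)',((c[:,:2]-[.504,-.0835])@X)[[0,20,-1]]*1000)
a=load('top0')['image'];b=load('top9')['image']
h=lambda i:cv2.inRange(cv2.cvtColor(i,cv2.COLOR_BGR2HSV)[130:190,240:345],(0,180,80),(8,255,255))
for i in(a,b):
  m=cv2.moments(h(i),True);print('caps',m['m10']/m['m00'],m['m01']/m['m00'])
s,_=st();print(abs(s['dq']).max()); r.job_done()
```

```text
tcp->cover edge (35 at home) [34.28408039 34.19558447 34.81816857]
caps 52.25840707964602 24.79646017699115
caps 51.662092624356774 24.80960548885077
17.9667 [ 0.513  0.535 -0.551  2.057  0.45   0.672 -0.072] [ 0.504  -0.0835  0.0285] yaw 15.16 ydown [-0.0049 -0.0039 -1.    ] F [-13.6  -1.8  27.4] T [-0.32  2.78  0.2 ]
0.0023578952989670382
the job is handed in; nothing more can be done
```

The strip is fitted and I handed the job in at about 18 s, still gripping it and pressing it down. No verdict was reported. I gripped the upstand in the middle, turned the strip square to the board and slid the flange under the cover. I stopped when it met the pad and then pressed down.

**Last checks:**
- **Seating:** the wrist camera puts the tool about 34.4 mm from the cover edge; 35 mm is fully home. The first top-view estimate left it about 1.2 mm short. The two differ by about 2 mm, and both are inside the 6 mm limit.
- **Squareness and position:** tool yaw is 15.16°, against a measured board yaw of about 15.2°. The strip is within about 1 mm of the board's middle by estimate. At the end only its left end was visible in the top view, and it lines up with the board corner.
- **Press:** the wrist reads about 27 N down and 14 N forward. The arm is at rest, and the tool leans about 0.4°, which tips the nose down.
- **Cover and rack:** the cover looks flat in the pictures. The rack's caps shifted by 0.6 pixel (about 2 mm) in the mask average; they look unmoved to the eye, so I take that as image noise.
- **Rest of the table:** I made no specific check of the dish, small rack or gel bottle. I saw no contact with them in the pictures.

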